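# Tighten a bearing's retaining ring with a two-pin spanner

### The arm

A 6-joint arm with a two-finger parallel gripper is mounted at the origin on a cart in front of the work surface, level with it; the furniture and walls round the work are solid. World frame = base frame: x ahead of the robot, y to its left, z up, the work surface at z = 0. Lengths are in mm, angles in rad, forces in N, time in s.
With the tool pointing down it reaches from about 350 to 975 mm from the base axis. Payload 7.1 kg.
Tool frame: the origin (TCP) lies at the very end of the fingers, on their centre line; the grasp point (between the pads) lies 19 mm behind it; z points along the fingers, y is the line along which they close (so a half turn about z gives the same grasp; the last joint's range is limited). The gripper opens to 88 mm and grips with 3 to 60 N. Pads are 20 mm wide; open, the fingers measure 115 mm over their backs; the gripper's body (75 mm by 178 mm) begins 61 mm behind the grasp point.
Start: joints at [-1.364, 0.423, 1.63, -0, 1.089, -0.019], TCP at [139.948, -609.113, 222.675] pointing down, gripper open.
Joint ranges: [-3, 3], [-0.9, 2.11], [0.09, 2.58], [-1.31, 4.45], [0.11, 2.69], [-2.54, 2.54]. Speed limits (rad/s): [2.39, 2.39, 3.01, 3.14, 3.14, 3.14].

### API

Orientations are given as a rotation vector (axis times angle).
In Python, from workcell import sensors, imaging, close_job gives the robot as it stands. The module is installed in compiled form; this text tells all that it offers.
- The arm moves only by the tool servo_tool, never from a script. Its argument "steps" is a list of rows, each a list of 3 entries, a list of its own where there are three numbers: the shift along the world's x, y, z in m, then the turn, a rotation vector about the world's x, y, z in degrees, then the opening, from -1 (shut) to 1 (fully open). A call has exactly 8 rows; each row shifts and turns the commanded pose from where the row before left it; what a row does not reach is not made up. A row lasts 1/12 s, in which the tool goes at most 41.7 mm and 7.16 degrees, less where a joint would pass 70% of its speed; a pose out of reach is approached as far as the arm can. A call is refused whole if a number of a shift passes 0.0417 or a number of a turn 7.16, either way. A call with a gripper value outside its range is refused whole. The fingers move at their own pace and stop on an object; the grip force is fixed at half the most. Time passes only in rows, so rows that do not move let the fingers close, or fill a call up. It gives the time, the measured TCP pose, the force, the opening and the grip force at its end, in the units of the state.
- sensors.get_obs(): the state, without advancing time (a new reading comes with each control period).
- imaging.get_image(name): name is "scene" or "top"; returns a dict with "color" (420x560x3 uint8, blue, green, red), "range_z" (420x560 float32, mm along the optical axis (not along the pixel's ray), 0 where there is no reading), "vertical_fov" (degrees; the focal length in pixels is half the picture's height over the tangent of half this angle, whatever the lens; pixels are square), "cx", "cy" (the principal point, pixels), "k1" (the pictures are not rectified: a ray, as slopes to the right and down, at radius r is drawn at 1 + k1 r^2 times it, then the intrinsics apply), "rvec" (rotation vector, rad) and "tvec" (3), from world to camera coordinates, as OpenCV has them. Camera axes: x right, y down, z forward; pixel columns grow to the right and rows downward; lengths in mm; the calibration is good to about 2 mm. A picture is of the moment at which its call begins.
- close_job(): hands the job in; it is judged then, once.
The state is a dict: "t": time; "qpos": joint angles; "qvel": joint speeds; "joint_torque": joint torques, N m; "ee_pos": TCP position; "orientation": TCP orientation; "ft_force": force on the tool from outside, world axes, zero at the start; "moment": the same for the moment, N m; "width": finger opening in mm; "grasp_force": force on a finger pad.
Only numpy, scipy, OpenCV 4.12 (cv2) and the standard library are available. Lean on these libraries where they do the work, as an engineer would, in place of code of your own. Each camera call takes 0.05 s, during which the arm holds its last target. There are 200 camera calls.

### The job

Take the two-pin face spanner out of its wooden stand, rest it lightly on the retaining ring of the bearing housing and feel both pins fully into the ring's two holes, and only then turn the ring clockwise with it until it meets its stop, without leaning hard on the ring or forcing it past the stop. Then stand the spanner back in the stand with its pins in the slot, and leave the other things on the bench where they are.

Things in the scene. Friction and masses are not known exactly. Their poses are not given: they have to be found in the camera images.
- spanner: two-pin face spanner, about 160 g, standing upright in the stand. Origin midway between the two pin tips; z up along the handle, x along the crossbar. Two steel pins 6 mm thick and 8 mm long, tapered over the last 1.5 mm to 5 mm, 42 mm apart along x; crossbar 62 x 22 mm from z = 8 to 18 mm, its underside a shoulder that rests on the ring's face. A half turn about z makes no difference.
- handle (a point): point in the spanner's wooden handle, 45 mm above the pin tips. The handle is 36 mm along the spanner's x, 16 mm along its y (grip it across y), and free from z = 22 to 62 mm above the pin tips; same axes as the spanner
- pin_a (a point): tip of one pin, at x = +21 mm of the spanner's frame
- pin_b (a point): tip of the other pin, at x = -21 mm of the spanner's frame
- stand: fixed light wooden block 90 x 56 x 24 mm (x, y, z), origin at the centre of its underside. In its top, along x, one slot 58 mm long, 12 mm wide, 14 mm deep: the spanner's pins hang in it and its crossbar lies along x over the slot on the top face (spanner origin then 16 mm above the stand's origin).
- housing: fixed round aluminium bearing housing, flange 104 mm across with four screws, body 78 mm across, rim 38 mm high; origin at the centre of its underside on the bench, z up. The steel retaining ring lies in its top, concentric. While joint ring reads 0, the line through the ring's two holes lies within 30 degrees either way of the housing's x axis: this angle is unmeasured and must be felt or seen.
- ring_face (a point): centre of the ring's upper face when unpressed, 40 mm above the housing's origin (axes of the housing; does not turn). Ring 66 mm across, 8 mm thick, with an 18 mm bore and two 8.5 mm through holes opposite each other, 21 mm from the axis. It rides on a spring washer: yields down by 3 mm at most, from about 3 N to 8 N, then solid; springs back when let go or when the pins drop into the holes
- ring (a joint): how far the ring has been turned clockwise (seen from above) from its loose position, rad: it starts between 0 and 0.1 and comes to a hard stop at 0.8 (46 degrees). It turns stiffly, at 0.25 N m, so pins that rub lightly on its face do not carry it along.
- bead: pale rounded stone bead, 28 x 34 x 22 mm, lying loose in front of the tape roll; not to be disturbed
- tape_small: small roll of tape, 57 mm across and 19 mm high, lying loose between housing and stand; not to be disturbed
- disc_big: carved disc, 40 mm across and 11 mm high, lying loose behind the tape roll; not to be disturbed

How it is judged:
By the outcome, as a careful person would: the job done as asked, in the order asked, and still so for the second after the job is handed in, with the robot touching nothing.
It also fails if it takes over 72 s, if anything falls off the work surface, if the arm or the gripper's body presses on something with over 40 N, if the wrist force passes 120 N, or if a joint passes its speed limit or range.

## Working session

There is one attempt and no reset: what is moved stays moved. The work goes in short steps, Python scripts to look and compute and a tool call to move; the robot and the scene stay as the last step left them, time stands still between calls to the robot, and variables do not carry over. Pictures are saved under pics/ and viewed, at most 10 in all, crops included, and the job is handed in when it is done.

Besides the shell and the picture viewer there is one more tool, called after "Emit:" by a JSON object that holds its "api" and its "payload", one argument or row to a line. servo_tool: Moves the arm, as the interface text tells. Its arguments: {"type":"object","properties":{"steps":{"type":"array"}},"required":["steps"]}

```bash
mkdir -p pics
cat > h.py <<'E'
import numpy as np, cv2
from workcell import sensors, imaging, close_job
def cam(n):
    d=imaging.get_image(n); h,w=d["color"].shape[:2]
    d["f"]=h/2/np.tan(np.radians(d["vertical_fov"]/2)); d["R"]=cv2.Rodrigues(np.array(d["rvec"],float))[0]; d["t"]=np.array(d["tvec"],float).ravel(); return d
def rays(d,uv):
    p=(np.atleast_2d(uv).astype(float)-[d["cx"],d["cy"]])/d["f"]; q=p.copy()
    for _ in range(30): q=p/(1+d["k1"]*(q**2).sum(1,keepdims=True))
    return np.c_[q,np.ones(len(q))]
def plane(d,uv,z):
    r=rays(d,uv)@d["R"]; c=-d["R"].T@d["t"]; return c+r*((z-c[2])/r[:,2])[:,None]
def depth(d,uv):
    uv=np.atleast_2d(uv); Z=d["range_z"][uv[:,1].astype(int),uv[:,0].astype(int)]
    return (rays(d,uv)*Z[:,None]-d["t"])@d["R"]
def cloud(d):
    h,w=d["range_z"].shape; u,v=np.meshgrid(range(w),range(h)); P=depth(d,np.c_[u.ravel(),v.ravel()]).reshape(h,w,3); P[d["range_z"]==0]=np.nan; return P
E
python3 - <<'E'
from h import *
for n in("scene","top"):
    d=cam(n); cv2.imwrite(f"pics/{n}0.png",d["color"]); print(n,d["f"],d["cx"],d["cy"],d["k1"],-d["R"].T@d["t"],(d["range_z"]>0).mean())
o=sensors.get_obs(); print({k:np.round(v,3) for k,v in o.items()})
E
```

```text
scene 386.83403801638883 275.94058738317847 199.68832995357297 -0.10297520689258206 [192.03489099 519.16755392 644.84205285] 0.9946641156462585
top 429.5388761184529 277.9970267197446 211.1293913294681 -0.004780179856640803 [481.64082432  37.43412059 937.10908136] 0.9958588435374149
{'t': np.float64(0.1), 'qpos': array([-1.364,  0.424,  1.631,  0.   ,  1.089, -0.019]), 'qvel': array([-0.002, -0.001, -0.003, -0.   ,  0.001,  0.001]), 'joint_torque': array([-0.0000e+00, -5.4561e+01, -2.7432e+01,  6.5000e-02,  1.9000e-02,
       -0.0000e+00]), 'ee_pos': array([ 139.841, -608.641,  221.987]), 'orientation': array([-3.12 , -0.354,  0.   ]), 'ft_force': array([-0.029, -1.237, -0.396]), 'moment': array([-0.018,  0.005,  0.007]), 'grasp_force': np.float64(0.0), 'width': np.float64(87.646)}
```

View pics/top0.png

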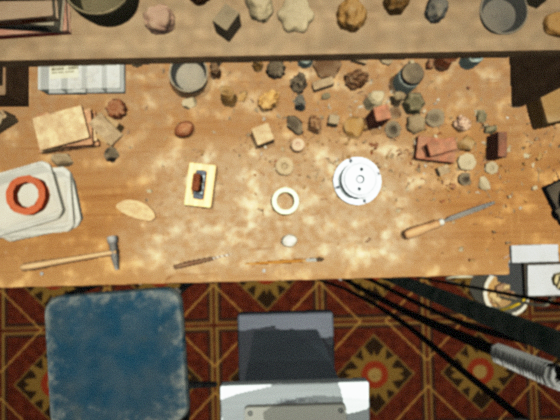

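View pics/scene0.png

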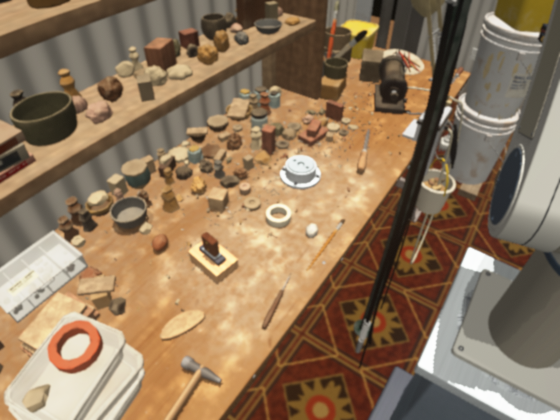

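The top view shows the stand with the spanner at about (199,185), the tape roll at (285,201), the bead at (289,241), the disc at (284,167) and the housing at (359,180). The scene view shows the same layout. Next I'll measure them.

Run:
```python
from h import *
d=cam("top"); C=d["color"]; P=cloud(d)
s=8
a=cv2.resize(C[155:217,175:225],None,fx=s,fy=s,interpolation=cv2.INTER_CUBIC); b=cv2.resize(C[152:212,328:388],None,fx=s,fy=s,interpolation=cv2.INTER_CUBIC)
h=480; cv2.imwrite("pics/crop1.png",np.hstack([a[:h,:300],b[:h]]))
hsv=cv2.cvtColor(C,cv2.COLOR_BGR2HSV)
sub=P[155:217,175:225]; print("bench z",np.nanmedian(P[230:245,180:270,2]))
# stand: z 18..30
m=np.zeros(C.shape[:2],np.uint8); m[155:217,175:225]=((sub[...,2]>14)&(sub[...,2]<100))*255
ys,xs=np.nonzero(m); r=cv2.minAreaRect(np.c_[xs,ys].astype(np.float32)); print("standrect px",r, [np.round(q) for q in plane(d,cv2.boxPoints(r),24)], plane(d,r[0],24))
Z=P[...,2]
m=(Z>50)[155:217,175:225]; ys,xs=np.nonzero(m); ys+=155;xs+=175
print("handle", len(xs),P[ys,xs].mean(0),P[ys,xs].max(0),P[ys,xs].min(0))
r=cv2.minAreaRect(np.c_[xs,ys].astype(np.float32));print(r)
m=np.zeros(C.shape[:2],np.uint8); m[150:212,328:392]=(Z[150:212,328:392]>25)*255
ys,xs=np.nonzero(m); (c,rr)=cv2.minEnclosingCircle(np.c_[xs,ys].astype(np.float32)); print("housing",c,rr,plane(d,c,38),P[ys,xs].mean(0),np.median(Z[m>0]))
np.set_printoptions(linewidth=250,precision=0,suppress=True)
print(Z[160:212:2,180:220:2])
```

```text
bench z -0.17938472726637741
standrect px ((200.66925048828125, 185.14617919921875), (27.163606643676758, 42.29584503173828), 7.125016689300537) [array([539., 223.,  24.]), array([628., 210.,  24.]), array([619., 153.,  24.]), array([530., 166.,  24.])] [[578.93283272 187.76372229  24.        ]]
handle 183 [578.54851259 186.82221331  73.38380515] [598.05033463 196.95907856  81.06992106] [561.53510171 178.88154391  50.10182823]
((197.0, 182.5), (19.0, 10.0), 90.0)
housing (358.5, 179.5) 18.66825294494629 [[ 582.01303059 -146.4964379    38.        ]] [ 581.96776208 -146.49117681   38.41491294] 39.15943078376286
[[ 2. -2.  2.  3. -2. -0. -3.  2. -0.  2.  0. -0.  1. -0. -1. -0.  2.  0. -1.  2.]
 [ 2. -0. -1. -1. -2. -3. -1.  0. -4. -0.  2. -2.  3.  2. -2.  2.  0. -0.  2. -1.]
 [-2.  2. -4. -1. -2. 26. 23. 24. 24. 20. 23. 23. -1. -1. -0. -0.  2. -1.  1.  1.]
 [ 2.  1.  0. -3.  1. 24. 24. 23. 25. 27. 25. 24. 24. 23. 21. 23. 22. 22. 23.  1.]
 [-1.  0.  0.  1. -1. 24. 22. 26. 22. 22. 25. 23. 23. 22. 24. 25. 26. 20. 20.  2.]
 [-2. -0.  0. -1. -1. 23. 22. 26. 24. 34. 36. 30. 24. 21. 22. 27. 23
[... 975 characters left out ...]
4. 31. 25. 23. 25. 24.  1. -5. -1.]
 [ 2. -1. -1. 23. 24. 26. 21. 37. 35. 35. 35. 32. 23. 26. 24. 24. 23.  2. -1.  1.]
 [ 1.  3. -1. 22. 27. 23. 24. 34. 31. 33. 32. 34. 25. 24. 23. 23. 23.  1. -2.  3.]
 [-3. -1. -0. 24. 24. 26. 24. 24. 24. 24. 24. 26. 23. 22. 25. 23. 19.  2. -4. -3.]
 [-3. -2. -3. 22. 25. 23. 24. 25. 23. 23. 23. 23. 25. 22. 25. 23. 13. -2. -1. -2.]
 [-3.  2.  0. 26. 23. 24. 23. 26. 23. 23. 24. 24. 27. 27. 25. 23. 11.  2. -0. -0.]
 [-0. -2.  1.  1. -1. -5. -1.  0.  6. 20. 23. 24. 25. 24. 23. 22.  9.  2. -2. -3.]
 [-0.  1.  0. -1. -1. -7.  3. -1. -0.  1. -1. -1. -1. -3. -1. -2.  2.  1. -1. -1.]
 [ 0.  0. -1. -1. -1. -1. -1.  2. -1.  1.  1.  2.  1. -3. -3.  1.  2.  1.  2. -3.]]
```

View pics/crop1.png

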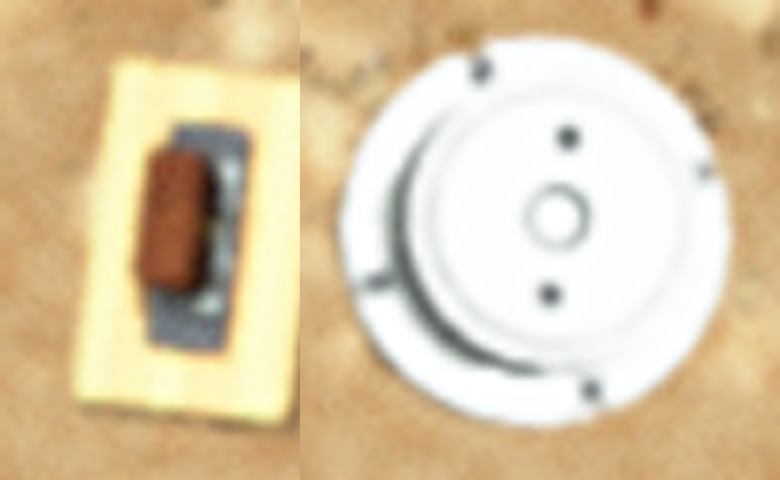

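The crop shows the stand tilted a few degrees, with the handle off to the left because of parallax. The ring's two holes are visible at about (361.5,169.1) and (359.1,188.8) in the full image. I'll refine both to subpixel.

```bash
cat > m.py <<'E'
from h import *
def holes(d,guess,z=40,r=4):
    g=cv2.cvtColor(d["color"],cv2.COLOR_BGR2GRAY).astype(float); out=[]
    for u,v in guess:
        for _ in range(5):
            ys,xs=np.mgrid[int(round(v))-r:int(round(v))+r+1,int(round(u))-r:int(round(u))+r+1]
            w=np.clip(np.percentile(g[ys,xs],60)-g[ys,xs]-15,0,None); w[(xs-u)**2+(ys-v)**2>r*r]=0; u,v=(w*xs).sum()/w.sum(),(w*ys).sum()/w.sum()
        out.append((u,v))
    p=plane(d,out,z); return np.array(out),p
def rect(P,roi,lo,hi):
    S=P[roi]; q=S[(S[...,2]>lo)&(S[...,2]<hi)]
    c,s,a=cv2.minAreaRect(q[:,:2].astype(np.float32)); return np.round(c,1),np.round(s,1),round(a,1),np.round(q.mean(0),1)
def proj(d,X): 
    q=(np.atleast_2d(X)@d["R"].T+d["t"]); s=q[:,:2]/q[:,2:]; s*=1+d["k1"]*(s**2).sum(1,keepdims=True); return s*d["f"]+[d["cx"],d["cy"]]
E
python3 - <<'E'
from m import *
d=cam("top"); P=cloud(d)
uv,p=holes(d,[(361.5,169.1),(359.1,188.8)]); v=p[0]-p[1]; print("holes",uv,p,np.linalg.norm(v),np.degrees(np.arctan2(v[1],v[0])),p.mean(0))
roi=np.s_[155:217,175:225]
C=d["color"].astype(int); hsv=cv2.cvtColor(d["color"],cv2.COLOR_BGR2HSV)
for lo,hi in((20,28),(31,38),(72,85)): print(lo,rect(P,roi,lo,hi))
e=cam("scene"); Q=cloud(e)
near=lambda c,r:(np.hypot(Q[...,0]-c[0],Q[...,1]-c[1])<r)
for c,lo,hi in(((579,187),20,28),((579,187),31,38),((579,187),72,85),((582,-147),34,46)):
    k=near(c,60)&(Q[...,2]>lo)&(Q[...,2]<hi); q=Q[k]; print("scene",k.sum(),cv2.minAreaRect(q[:,:2].astype(np.float32)),q.mean(0))
hp=proj(e,p); print("scene proj",hp,proj(e,p.mean(0)))
b=[int(x) for x in proj(e,p.mean(0))[0]]
A=cv2.resize(e["color"][b[1]-25:b[1]+25,b[0]-35:b[0]+35],None,fx=5,fy=5,interpolation=cv2.INTER_CUBIC)
b=[int(x) for x in proj(e,[579,187,40])[0]]
B=cv2.resize(e["color"][b[1]-25:b[1]+25,b[0]-35:b[0]+35],None,fx=5,fy=5,interpolation=cv2.INTER_CUBIC)
cv2.imwrite("pics/crop2.png",np.hstack([A,B])); print(b)
E
```

```text
holes [[361.06495264 168.7631935 ]
 [358.80241327 188.39517345]] [[ 604.35538701 -152.21893991   40.        ]
 [ 563.02128893 -146.13185199   40.        ]] 41.77990310584008 -8.377478561662842 [ 583.68833797 -149.17539595   40.        ]
20 (array([579.5, 188.6]), array([56.7, 90.2]), 81.9, array([578.3, 187. ,  23.8]))
31 (array([579.7, 188.3]), array([21.5, 61.5]), 82.4, array([577.9, 186.2,  34.2]))
72 (array([580. , 188.8]), array([16.2, 36.2]), 82.1, array([579.3, 188.1,  77.2]))
scene 624 ((580.5396728515625, 191.7598419189453), (58.17315673828125, 93.0575180053711), 82.3818130493164) [571.11329195 199.47315508  23.5680866 ]
scene 135 ((579.3086547851562, 192.51776123046875), (22.221460342407227, 61.76249694824219), 83.54936981201172) [570.88349061 196.90374827  34.29523309]
scene 132 ((580.4091186523438, 191.7318572998047), (16.220983505249023, 37.18403625488281), 83.60704040527344) [578.81588531 193.04572424  76.9508844 ]
scene 487 ((583.7545166015625, -146.39907836914062), (77.61786651611328, 76.21124267578125), 87.3752670288086) [ 582.42136561 -143.09264482   39.08589726]
scene proj [[294.8065835  159.47288536]
 [307.34696882 166.51135881]] [[301.01100956 162.95339456]]
[213, 248]
```

View pics/crop2.png

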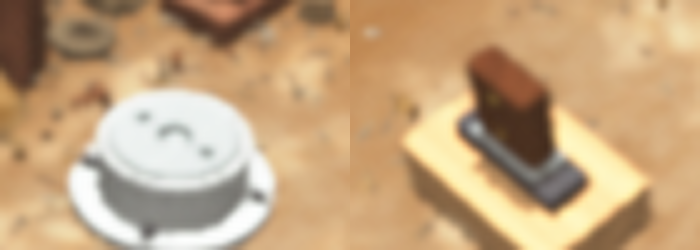

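The scene crop shows the ring holes at about (294.6,160.6) and (307.4,167.4), a constant ~1 px offset from the prediction, which fits a camera bias. The housing-to-stand offset agrees between the cameras. Before swinging, I'll check whether the dark poles are in the way.

Run:
```python
from h import *
np.set_printoptions(precision=0,suppress=True)
d=cam("top");P=cloud(d)
for u,v in((350,283),(380,298),(420,320),(430,290),(480,300),(520,350),(450,360)): print(u,v,P[v,u])
e=cam("scene");Q=cloud(e)
for u,v in((450,20),(430,120),(400,230),(370,320),(530,180)): print("s",u,v,Q[v,u])
m=(P[...,2]>110)&(P[...,0]>100)&(P[...,0]<750)&(abs(P[...,1])<700); 
q=P[m];print(len(q)); H,_,_=np.histogram2d(q[:,0],q[:,1],bins=[13,14],range=[[100,750],[-700,700]]);print(H)
```

```text
350 283 [ 318. -187. -331.]
380 298 [ 323. -199.  -22.]
420 320 [ 327. -201.  229.]
430 290 [ 347. -288.   41.]
480 300 [ 278. -516. -218.]
520 350 [ 355. -208.  506.]
450 360 [ 320. -172.  419.]
s 450 20 [ 333. -202.  433.]
s 430 120 [ 315. -178.  250.]
s 400 230 [nan nan nan]
s 370 320 [ 323. -295. -697.]
s 530 180 [137.  82. 367.]
10784
[[   0.    0.    0.    0.    0.    0.    0.    0.    0.    0.    0.    0.
     0.    0.]
 [   0.    0.    0.    0.    0.    0.    0.    0.    0.    0.    0.    0.
     0.    0.]
 [   0.    0.    0.    0.    0.    0.    0.    0.    0.    0.    0.    0.
     0.    0.]
 [   0.    0.    0.    0.    0.    0.    0.    0.    0.    0.    0.    0.
     0.    0.]
 [   0.    0.  151.    0. 3488. 1859.    0.    0.    0.    0.    0.    0.
     0.    0.]
 [   0.   12.    0.   60.  887.  386.    0.    0.    0.    0.    0.    0.
     0.    0.]
 [   0.    0.    0.    0.    0.    0.    0.    0.    0.    0.    0.    0.
     0.    0.]
 [   0.    0.    0.    0.    0.    0.    0.    0.    0.    0.    0.   30.
   186.    0.]
 [   0.    0.    0.    0.    0.    0.    0.    0.    0.    0.    0.  992.
   627.    0.]
 [   0.    0.    0.    0.    0.    0.    0.    0.    0.    0.    0.  896.
   594.    0.]
 [   0.    0.    0.    0.    0.    0.    0.    0.    0.    0.    0.  233.
    85.    0.]
 [   0.    0.    0.    0.    0.    0.    0.    0.    0.    0.    0.    0.
     0.    0.]
 [   0.   43.  217.    0.    0.    0.    0.    0.    0.    2.   36.    0.
     0.    0.]]
```

Run:
```python
from h import *
np.set_printoptions(precision=0,suppress=True)
for n in("top","scene"):
    d=cam(n);P=cloud(d)
    m=(P[...,0]>60)&(P[...,0]<480)&(P[...,1]>-450)&(P[...,1]<-60)&(P[...,2]>20)
    q=P[m]
    for z in range(20,900,60):
        k=q[(q[:,2]>z)&(q[:,2]<z+60)]
        if len(k): print(n,z,len(k),k[:,:2].min(0),k[:,:2].max(0),np.median(k[:,:2],0))
d=cam("top"); cv2.imwrite("pics/crop3.png",cv2.resize(d["color"][230:420,320:560],None,fx=3,fy=3,interpolation=cv2.INTER_CUBIC))
```

```text
top 20 478 [ 310. -440.] [ 479. -179.] [ 340. -280.]
top 80 453 [ 310. -442.] [ 352. -179.] [ 334. -284.]
top 140 562 [ 312. -442.] [ 352. -178.] [ 334. -284.]
top 200 670 [ 312. -439.] [ 353. -177.] [ 332. -283.]
top 260 828 [ 314. -303.] [ 354. -175.] [ 333. -285.]
top 320 935 [ 315. -305.] [ 354. -172.] [ 338. -285.]
top 380 1204 [ 315. -305.] [ 354. -170.] [ 341. -284.]
top 440 759 [ 315. -291.] [ 355. -168.] [ 340. -199.]
top 500 1165 [ 314. -211.] [ 360. -166.] [ 346. -198.]
top 560 466 [ 314. -210.] [ 360. -150.] [ 349. -197.]
scene 20 385 [ 309. -299.] [ 479. -177.] [ 323. -269.]
scene 80 352 [ 309. -297.] [ 353. -175.] [ 323. -273.]
scene 140 419 [ 310. -297.] [ 354. -176.] [ 323. -272.]
scene 200 454 [ 310. -450.] [ 404. -174.] [ 324. -275.]
scene 260 655 [ 313. -449.] [ 414. -172.] [ 327. -282.]
scene 320 873 [ 173. -450.] [424. -61.] [ 331. -284.]
scene 380 996 [ 173. -430.] [431. -60.] [ 330. -204.]
scene 440 644 [ 174. -299.] [349. -60.] [ 183. -108.]
scene 500 167 [ 174. -124.] [187. -60.] [181. -89.]
```

View pics/crop3.png

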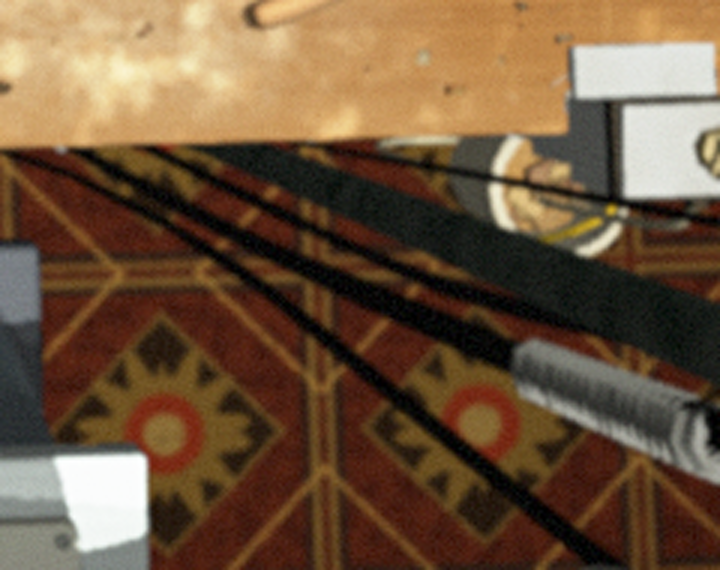

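The crop shows a group of upright poles and cables at the bench's front edge, roughly x 310–360, y −170 to −300, rising past z = 600. I'll treat them as solid. The plan is to lift and fold the arm to a small radius, swing past them, and then extend.

Emit:
{"api": "servo_tool", "payload": {
  "steps": [
    [[-0.0055,0.024,0.027],[0,0,7],1],
    [[-0.0055,0.024,0.027],[0,0,7],1],
    [[-0.0055,0.024,0.027],[0,0,7],1],
    [[-0.0055,0.024,0.027],[0,0,7],1],
    [[-0.0055,0.024,0.027],[0,0,7],1],
    [[-0.0055,0.024,0.027],[0,0,7],1],
    [[-0.0055,0.024,0.027],[0,0,7],1],
    [[-0.0055,0.024,0.027],[0,0,7],1]
  ]
}}

```text
t: 1.17
ee_pos: [95.6, -415.6, 440.0]
orientation: [2.584, 1.786, -0.0]
ft_force: [-0.6, 0.3, 0.7]
width: 87.8
grasp_force: 0.0
```

Emit:
{"api": "servo_tool", "payload": {
  "steps": [
    [[-0.0055,0.024,0.027],[0,0,7],1],
    [[-0.0055,0.024,0.027],[0,0,7],1],
    [[-0.0055,0.024,0.027],[0,0,7],1],
    [[-0.0055,0.024,0.027],[0,0,7],1],
    [[-0.0055,0.024,0.027],[0,0,7],1],
    [[-0.0055,0.024,0.027],[0,0,7],1],
    [[-0.0055,0.024,0.027],[0,0,7],1],
    [[-0.0055,0.024,0.027],[0,0,7],1]
  ]
}}

```text
t: 1.83
ee_pos: [51.6, -223.3, 656.0]
orientation: [1.443, 2.79, -0.001]
ft_force: [-0.9, -0.3, -0.4]
width: 87.7
grasp_force: 0.0
```

```bash
python3 -c "
from h import *
o=sensors.get_obs();print(o['t'],np.round(o['qpos'],3),np.round(o['ee_pos']),np.round(o['orientation'],3),np.round(o['ft_force'],1))"
```

```text
1.8333 [-1.396 -0.442  1.556 -0.     2.027 -2.011] [  52. -223.  656.] [ 1.443e+00  2.790e+00 -1.000e-03] [-0.9 -0.3 -0.4]
```

Emit:
{"api": "servo_tool", "payload": {
  "steps": [
    [[0.0287,0.0086,0],[0,0,5],1],
    [[0.0274,0.0123,0],[0,0,5],1],
    [[0.0255,0.0158,0],[0,0,5],1],
    [[0.0232,0.019,0],[0,0,5],1],
    [[0.0206,0.0219,0],[0,0,5],1],
    [[0.0175,0.0243,0],[0,0,5],1],
    [[0.0142,0.0264,0],[0,0,5],1],
    [[0.0106,0.028,0],[0,0,5],1]
  ]
}}

```text
t: 2.5
ee_pos: [220.0, -67.4, 654.6]
orientation: [0.405, 3.115, -0.0]
ft_force: [0.1, 0.1, 0.2]
width: 87.7
grasp_force: 0.0
```

Emit:
{"api": "servo_tool", "payload": {
  "steps": [
    [[0.015,0.02,0],[0,0,0],1],
    [[0.02,0.02,0],[0,0,0],1],
    [[0.025,0.02,0],[0,0,1],1],
    [[0.027,0.02,-0.01],[0,0,1],1],
    [[0.027,0.02,-0.02],[0,0,1],1],
    [[0.025,0.02,-0.025],[0,0,1],1],
    [[0.025,0.02,-0.025],[0,0,1],1],
    [[0.025,0.02,-0.025],[0,0,1],1]
  ]
}}

```text
t: 3.17
ee_pos: [409.4, 92.6, 548.7]
orientation: [0.246, 3.131, 0.0]
ft_force: [-0.1, -0.5, -0.4]
width: 88.1
grasp_force: 0.0
```

Emit:
{"api": "servo_tool", "payload": {
  "steps": [
    [[0.0107,0.0061,-0.0237],[0,0,0.8],1],
    [[0.0107,0.0061,-0.0237],[0,0,0],1],
    [[0.0107,0.0061,-0.0237],[0,0,0],1],
    [[0.0107,0.0061,-0.0237],[0,0,0],1],
    [[0.0107,0.0061,-0.0237],[0,0,0],1],
    [[0.0107,0.0061,-0.0237],[0,0,0],1],
    [[0.0107,0.0061,-0.0237],[0,0,0],1],
    [[0.0107,0.0061,-0.0237],[0,0,0],1]
  ]
}}

```text
t: 3.83
ee_pos: [494.6, 140.3, 359.1]
orientation: [0.226, 3.133, 0.0]
ft_force: [-0.7, -0.4, 1.0]
width: 87.7
grasp_force: 0.0
```

Emit:
{"api": "servo_tool", "payload": {
  "steps": [
    [[0.0107,0.0061,-0.0237],[0,0,0],1],
    [[0.0107,0.0061,-0.0237],[0,0,0],1],
    [[0.0107,0.0061,-0.0237],[0,0,0],1],
    [[0.0107,0.0061,-0.0237],[0,0,0],1],
    [[0.0107,0.0061,-0.0237],[0,0,0],1],
    [[0.0107,0.0061,-0.0237],[0,0,0],1],
    [[0.0107,0.006,-0.0237],[0,0,0],1],
    [[0.0107,0.006,-0.0237],[0,0,0],1]
  ]
}}

```text
t: 4.5
ee_pos: [580.3, 188.9, 169.4]
orientation: [0.226, 3.133, 0.0]
ft_force: [1.0, 0.3, -0.0]
width: 88.1
grasp_force: 0.0
```

```bash
python3 -c "
from h import *
o=sensors.get_obs();print(o['t'],np.round(o['qpos'],3),np.round(o['ee_pos'],1),np.round(o['orientation'],3),np.round(o['ft_force'],1))
d=cam('scene');cv2.imwrite('pics/s2.png',cv2.resize(d['color'][120:320,120:360],None,fx=3,fy=3))"
```

```text
4.5 [ 0.295  0.465  1.702 -0.     0.974 -1.131] [580.3 188.9 169.4] [0.226 3.133 0.   ] [ 1.   0.3 -0. ]
```

View pics/s2.png

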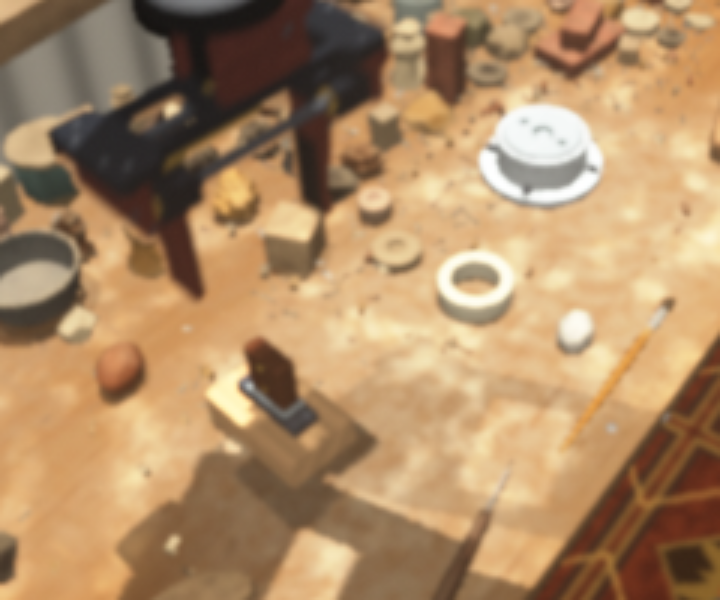

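The scene crop shows the open gripper above and behind the stand, with its fingertips at about (190,290) and (315,205) in the crop. The spanner is at (270,385), all aligned as planned. Descending to grasp.

Emit:
{"api": "servo_tool", "payload": {
  "steps": [
    [[0,0.001,-0.018],[0,0,0],1],
    [[0,0,-0.018],[0,0,0],1],
    [[0,0,-0.018],[0,0,0],1],
    [[0,0,-0.018],[0,0,0],1],
    [[0,0,-0.018],[0,0,0],1],
    [[0,0,-0.016],[0,0,0],1],
    [[0,0,-0.014],[0,0,0],1],
    [[0,0,-0.007],[0,0,0],1]
  ]
}}

```text
t: 5.22
ee_pos: [579.1, 189.3, 42.2]
orientation: [-0.226, -3.132, 0.001]
ft_force: [0.0, -0.0, 0.9]
width: 87.3
grasp_force: 0.0
```

Emit:
{"api": "servo_tool", "payload": {
  "steps": [
    [[0,0,0],[0,0,0],-1],
    [[0,0,0],[0,0,0],-1],
    [[0,0,0],[0,0,0],-1],
    [[0,0,0],[0,0,0],-1],
    [[0,0,0],[0,0,0],-1],
    [[0,0,0],[0,0,0],-1],
    [[0,0,0],[0,0,0],-1],
    [[0,0,0],[0,0,0],-1]
  ]
}}

```text
t: 5.88
ee_pos: [580.0, 189.6, 43.7]
orientation: [0.226, 3.133, 0.0]
ft_force: [-0.0, 0.7, 0.3]
width: 37.7
grasp_force: 0.0
```

Emit:
{"api": "servo_tool", "payload": {
  "steps": [
    [[0,0,0],[0,0,0],-1],
    [[0,0,0],[0,0,0],-1],
    [[0,0,0],[0,0,0],-1],
    [[0,0,0],[0,0,0],-1],
    [[0,0,0],[0,0,0],-1],
    [[0,0,0],[0,0,0],-1],
    [[0,0,0],[0,0,0],-1],
    [[0,0,0],[0,0,0],-1]
  ]
}}

```text
t: 6.55
ee_pos: [579.8, 189.6, 43.4]
orientation: [0.226, 3.133, 0.0]
ft_force: [-0.2, -0.1, -0.4]
width: 15.8
grasp_force: 30.0
```

```bash
python3 -c "
from h import *
o=sensors.get_obs();print({k:np.round(v,2) for k,v in o.items()})"
```

```text
{'t': np.float64(6.55), 'qpos': array([ 0.3 ,  0.65,  1.75,  0.  ,  0.74, -1.13]), 'qvel': array([-0.,  0., -0.,  0.,  0.,  0.]), 'joint_torque': array([ -0.26, -58.67, -18.73,  -0.07,   0.18,   0.  ]), 'ee_pos': array([579.85, 189.62,  43.44]), 'orientation': array([0.23, 3.13, 0.  ]), 'ft_force': array([-0.21, -0.13, -0.39]), 'moment': array([ 0.12, -0.19,  0.03]), 'grasp_force': np.float64(30.0), 'width': np.float64(15.81)}
```

Emit:
{"api": "servo_tool", "payload": {
  "steps": [
    [[0,0,0.004],[0,0,0],-1],
    [[0,0,0.008],[0,0,0],-1],
    [[0,0,0.015],[0,0,0],-1],
    [[0,0,0.015],[0,0,0],-1],
    [[0,0,0.015],[0,0,0],-1],
    [[0,0,0.015],[0,0,0],-1],
    [[0,0,0.012],[0,0,0],-1],
    [[0,0,0.006],[0,0,0],-1]
  ]
}}

```text
t: 7.22
ee_pos: [580.6, 189.8, 135.7]
orientation: [0.226, 3.131, 0.001]
ft_force: [-0.4, 0.1, -1.6]
width: 15.5
grasp_force: 30.0
```

Emit:
{"api": "servo_tool", "payload": {
  "steps": [
    [[0,-0.015,0],[0,0,0],-1],
    [[0.001,-0.025,0],[0,0,0],-1],
    [[0.001,-0.025,0],[0,0,0],-1],
    [[0,-0.025,0],[0,0,0],-1],
    [[0,-0.025,0],[0,0,0],-1],
    [[0,-0.025,0],[0,0,0],-1],
    [[0,-0.025,0],[0,0,0],-1],
    [[0,-0.025,0],[0,0,0],-1]
  ]
}}

```text
t: 7.88
ee_pos: [580.8, -2.4, 132.7]
orientation: [-0.226, -3.132, 0.0]
ft_force: [-0.8, -0.1, -2.1]
width: 15.8
grasp_force: 30.0
```

Emit:
{"api": "servo_tool", "payload": {
  "steps": [
    [[0,-0.025,0],[0,0,0],-1],
    [[0.001,-0.025,0],[0,0,0],-1],
    [[0.001,-0.025,0],[0,0,0],-1],
    [[0,-0.025,0],[0,0,0],-1],
    [[0,-0.025,0],[0,0,0],-1],
    [[0,-0.015,0],[0,0,0],-1],
    [[0,-0.008,0],[0,0,0],-1],
    [[0,0,0],[0,0,0],-1]
  ]
}}

```text
t: 8.55
ee_pos: [583.4, -149.9, 133.1]
orientation: [-0.23, -3.133, -0.0]
ft_force: [0.9, -0.5, -2.1]
width: 15.7
grasp_force: 30.0
```

Run:
```python
from m import *
o=sensors.get_obs();print({k:np.round(o[k],2) for k in("t","qpos","ee_pos","orientation","ft_force","moment","width","grasp_force")})
d=cam("top"); e=cam("scene")
t=np.array(o["ee_pos"])
a=[int(x) for x in proj(d,t)[0]];b=[int(x) for x in proj(e,t-[0,0,30])[0]]
cr=lambda I,c:cv2.resize(I[max(c[1]-40,0):c[1]+40,c[0]-40:c[0]+40],(400,400),interpolation=cv2.INTER_CUBIC)
cv2.imwrite("pics/c4.png",np.hstack([cr(d["color"],a),cr(e["color"],b)])); print(a,b)
```

```text
{'t': np.float64(8.55), 'qpos': array([-0.27,  0.5 ,  1.74, -0.  ,  0.9 , -1.7 ]), 'ee_pos': array([ 583.36, -149.91,  133.07]), 'orientation': array([-0.23, -3.13, -0.  ]), 'ft_force': array([ 0.86, -0.49, -2.07]), 'moment': array([-0.03, -0.16,  0.  ]), 'width': np.float64(15.72), 'grasp_force': np.float64(30.0)}
[370, 172] [302, 142]
```

View pics/c4.png

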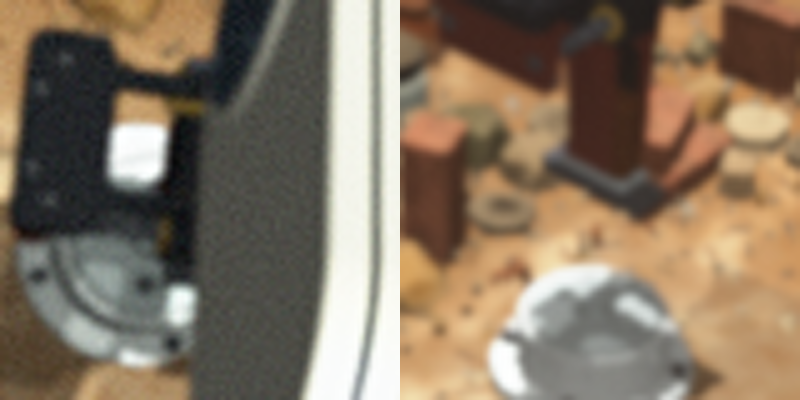

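The left (top camera) half shows the gripper occluding most of the ring. The right half shows the spanner's crossbar above the ring at about (600,180) in the crop, with the pins hidden behind the bar. I'll lower to just above the ring.

Emit:
{"api": "servo_tool", "payload": {
  "steps": [
    [[0,0,-0.015],[0,0,0],-1],
    [[0,0,-0.015],[0,0,0],-1],
    [[0,0,-0.012],[0,0,0],-1],
    [[0,0,-0.009],[0,0,0],-1],
    [[0,0,-0.004],[0,0,0],-1],
    [[0,0,-0.002],[0,0,0],-1],
    [[0,0,0],[0,0,0],-1],
    [[0,0,0],[0,0,0],-1]
  ]
}}

```text
t: 9.32
ee_pos: [584.2, -148.4, 76.9]
orientation: [0.226, 3.133, -0.0]
ft_force: [0.5, -0.4, -1.8]
width: 15.8
grasp_force: 30.0
```

Run:
```python
from m import *
T=[];F=[]
for i in range(6):
    e=cam("scene"); o=sensors.get_obs(); T.append(o["ee_pos"]);F.append(o["ft_force"])
T=np.array(T);print(T.mean(0),T.std(0),np.mean(F,0),np.std(F,0),o["t"],o["orientation"])
t=T.mean(0);b=[int(x) for x in proj(e,t-[0,0,27])[0]]
I=e["color"][b[1]-25:b[1]+30,b[0]-35:b[0]+35]; cv2.imwrite("pics/c5.png",cv2.resize(I,None,fx=10,fy=10,interpolation=cv2.INTER_CUBIC)); print(b)
```

```text
[ 584.22006351 -148.54496591   77.03605152] [0.10322955 0.03265341 0.08245216] [ 0.26166693 -0.20019351 -1.40348784] [0.41260901 0.31418088 0.34938025] 9.6167 [ 2.26467540e-01  3.13276484e+00 -2.24226948e-04]
[300, 159]
```

View pics/c5.png

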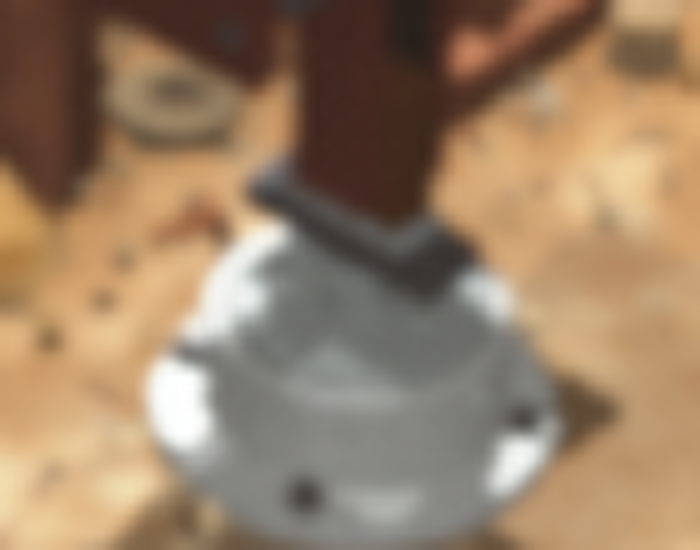

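Emit:
{"api": "servo_tool", "payload": {
  "steps": [
    [[0,0,-0.003],[0,0,0],-1],
    [[0,0,-0.003],[0,0,0],-1],
    [[0,0,-0.0015],[0,0,0],-1],
    [[0,0,-0.001],[0,0,0],-1],
    [[0,0,-0.0005],[0,0,0],-1],
    [[0,0,-0.0005],[0,0,0],-1],
    [[0,0,-0.0005],[0,0,0],-1],
    [[0,0,0],[0,0,0],-1]
  ]
}}

```text
t: 10.28
ee_pos: [583.8, -148.4, 66.4]
orientation: [-0.226, -3.133, -0.0]
ft_force: [0.4, -0.2, -0.8]
width: 15.8
grasp_force: 30.0
```

```bash
cat > r.py <<'E'
from m import *
T=[];F=[];M=[]
for i in range(3):
    imaging.get_image("scene"); o=sensors.get_obs(); T.append(o["ee_pos"]);F.append(o["ft_force"]);M.append(o["moment"])
print(round(float(o["t"]),2),"tcp",np.mean(T,0).round(1),"F",np.mean(F,0).round(1),"M",np.mean(M,0).round(3),"yaw",np.degrees(2*np.arctan2(o["orientation"][1],o["orientation"][0])).round(2)%360,o["width"].round(1))
E
python3 r.py
```

```text
Traceback (most recent call last):
  File "r.py", line 5, in <module>
    print(round(float(o["t"]),2),"tcp",np.mean(T,0).round(1),"F",np.mean(F,0).round(1),"M",np.mean(M,0).round(3),"yaw",np.degrees(2*np.arctan2(o["orientation"][1],o["orientation"][0])).round(2)%360,o["width"].round(1))
                                                                                                                                                                                                      ^^^^^^^^^^^^^^^^
AttributeError: 'float' object has no attribute 'round'
```

Emit:
{"api": "servo_tool", "payload": {
  "steps": [
    [[0,0,-0.0005],[0,0,0],-1],
    [[0,0,0],[0,0,0],-1],
    [[0,0,-0.0005],[0,0,0],-1],
    [[0,0,0],[0,0,0],-1],
    [[0,0,0],[0,0,0],-1],
    [[0,0,0],[0,0,0],-1],
    [[0,0,0],[0,0,0],-1],
    [[0,0,0],[0,0,0],-1]
  ]
}}

```text
t: 11.1
ee_pos: [583.9, -148.4, 65.5]
orientation: [-0.226, -3.133, 0.0]
ft_force: [0.1, -0.4, -0.9]
width: 15.8
grasp_force: 30.0
```

```bash
sed -i 's/,o\["width"\].round(1)//' r.py && python3 r.py
```

```text
11.25 tcp [ 583.8 -148.4   65.5] F [ 0.1  0.2 -1.5] M [ 0.047 -0.121 -0.01 ] yaw 171.74
```

Emit:
{"api": "servo_tool", "payload": {
  "steps": [
    [[0,0,-0.0005],[0,0,0],-1],
    [[0,0,0],[0,0,0],-1],
    [[0,0,-0.0005],[0,0,0],-1],
    [[0,0,0],[0,0,0],-1],
    [[0,0,-0.0005],[0,0,0],-1],
    [[0,0,0],[0,0,0],-1],
    [[0,0,0],[0,0,0],-1],
    [[0,0,0],[0,0,0],-1]
  ]
}}

```text
t: 11.92
ee_pos: [583.8, -148.4, 63.9]
orientation: [-0.226, -3.133, 0.0]
ft_force: [-0.2, 0.2, -2.0]
width: 15.9
grasp_force: 30.0
```

```bash
python3 r.py
```

```text
12.07 tcp [ 583.9 -148.4   64. ] F [-0.3 -0.3 -1.4] M [ 0.022 -0.153  0.03 ] yaw 171.74
```

Emit:
{"api": "servo_tool", "payload": {
  "steps": [
    [[0,0,-0.001],[0,0,0],-1],
    [[0,0,-0.001],[0,0,0],-1],
    [[0,0,-0.001],[0,0,0],-1],
    [[0,0,-0.0005],[0,0,0],-1],
    [[0,0,0],[0,0,0],-1],
    [[0,0,-0.0005],[0,0,0],-1],
    [[0,0,0],[0,0,0],-1],
    [[0,0,0],[0,0,0],-1]
  ]
}}

```text
t: 12.73
ee_pos: [583.9, -148.4, 60.0]
orientation: [-0.226, -3.133, 0.0]
ft_force: [0.2, 0.3, -1.4]
width: 15.8
grasp_force: 30.0
```

```bash
python3 r.py
```

```text
12.88 tcp [ 583.9 -148.4   60. ] F [ 0.1  0.  -1.7] M [ 0.048 -0.134  0.001] yaw 171.74
```

Emit:
{"api": "servo_tool", "payload": {
  "steps": [
    [[0,0,-0.0004],[0,0,0],-1],
    [[0,0,0],[0,0,0],-1],
    [[0,0,0],[0,0,0],-1],
    [[0,0,-0.0003],[0,0,0],-1],
    [[0,0,0],[0,0,0],-1],
    [[0,0,0],[0,0,0],-1],
    [[0,0,0],[0,0,0],-1],
    [[0,0,0],[0,0,0],-1]
  ]
}}

```text
t: 13.55
ee_pos: [583.9, -148.4, 59.4]
orientation: [0.226, 3.133, -0.0]
ft_force: [0.1, 0.1, 0.7]
width: 15.8
grasp_force: 30.0
```

```bash
python3 r.py
```

```text
13.7 tcp [ 583.9 -148.4   59.4] F [-0.9 -0.1  0.9] M [ 0.084 -0.009  0.02 ] yaw 171.74
```

The pins are fully in and the shoulder rests on the ring at about 2.5 N. I'll turn clockwise slowly and watch the side forces.

Emit:
{"api": "servo_tool", "payload": {
  "steps": [
    [[0,0,0],[0,0,-0.7],-1],
    [[0,0,0],[0,0,-0.7],-1],
    [[0,0,0],[0,0,-0.7],-1],
    [[0,0,0],[0,0,-0.7],-1],
    [[0,0,0],[0,0,-0.7],-1],
    [[0,0,0],[0,0,-0.5],-1],
    [[0,0,0],[0,0,0],-1],
    [[0,0,0],[0,0,0],-1]
  ]
}}

```text
t: 14.37
ee_pos: [583.7, -148.0, 59.2]
orientation: [-0.336, -3.123, -0.001]
ft_force: [-0.5, 5.2, 1.2]
width: 15.8
grasp_force: 30.0
```

```bash
python3 r.py
```

```text
14.52 tcp [ 583.7 -148.    59.2] F [-0.3  5.7  2.1] M [ 1.097 -0.048  0.122] yaw 167.74
```

Emit:
{"api": "servo_tool", "payload": {
  "steps": [
    [[0.0001,0.0004,0],[0,0,0],-1],
    [[0,0.0003,0],[0,0,-0.7],-1],
    [[0,0,0],[0,0,-0.7],-1],
    [[0,0,0],[0,0,-0.6],-1],
    [[0,0,0],[0,0,0],-1],
    [[0,0,0],[0,0,0],-1],
    [[0,0,0],[0,0,0],-1],
    [[0,0,0],[0,0,0],-1]
  ]
}}

```text
t: 15.18
ee_pos: [583.6, -147.7, 59.2]
orientation: [-0.39, -3.117, 0.0]
ft_force: [-3.0, 2.3, 1.6]
width: 15.7
grasp_force: 30.0
```

```bash
python3 r.py
```

```text
15.33 tcp [ 583.6 -147.7   59.2] F [-3.1  2.2  1.9] M [0.469 0.468 0.206] yaw 165.74
```

Emit:
{"api": "servo_tool", "payload": {
  "steps": [
    [[-0.0004,0.0002,0],[0,0,0],-1],
    [[0,0,0],[0,0,-0.8],-1],
    [[0,0,0],[0,0,-0.8],-1],
    [[0,0,0],[0,0,-0.8],-1],
    [[0,0,0],[0,0,-0.8],-1],
    [[0,0,0],[0,0,-0.8],-1],
    [[0,0,0],[0,0,0],-1],
    [[0,0,0],[0,0,0],-1]
  ]
}}

```text
t: 16.0
ee_pos: [583.6, -147.6, 59.3]
orientation: [0.499, 3.102, -0.0]
ft_force: [-3.4, 0.7, 2.3]
width: 16.1
grasp_force: 30.0
```

```bash
python3 r.py
```

```text
16.15 tcp [ 583.6 -147.6   59.3] F [-2.6 -0.   1. ] M [0.103 0.371 0.182] yaw 161.74
```

Emit:
{"api": "servo_tool", "payload": {
  "steps": [
    [[-0.0003,0,0],[0,0,-1.5],-1],
    [[0,0,0],[0,0,-1.5],-1],
    [[0,0,0],[0,0,-1.5],-1],
    [[0,0,0],[0,0,-1.5],-1],
    [[0,0,0],[0,0,-1.5],-1],
    [[0,0,0],[0,0,-1.5],-1],
    [[0,0,0],[0,0,-1.5],-1],
    [[0,0,0],[0,0,-1.5],-1]
  ]
}}

```text
t: 16.82
ee_pos: [583.6, -147.5, 59.4]
orientation: [0.822, 3.031, 0.0]
ft_force: [-1.4, 1.0, 1.2]
width: 15.7
grasp_force: 30.0
```

```bash
python3 r.py
```

```text
16.97 tcp [ 583.6 -147.5   59.4] F [-1.5  1.4  0.7] M [0.252 0.195 0.21 ] yaw 149.77
```

22° turned, low forces. I'll continue.

Emit:
{"api": "servo_tool", "payload": {
  "steps": [
    [[-0.0002,0.0001,0],[0,0,-1.5],-1],
    [[0,0,0],[0,0,-1.5],-1],
    [[0,0,0],[0,0,-1.5],-1],
    [[0,0,0],[0,0,-1.5],-1],
    [[0,0,0],[0,0,-1.5],-1],
    [[0,0,0],[0,0,-1.5],-1],
    [[0,0,0],[0,0,-1.5],-1],
    [[0,0,0],[0,0,-1.5],-1]
  ]
}}

```text
t: 17.63
ee_pos: [583.6, -147.3, 59.4]
orientation: [1.133, 2.929, 0.001]
ft_force: [0.4, 2.3, 1.0]
width: 16.0
grasp_force: 30.0
```

```bash
python3 r.py
```

```text
17.78 tcp [ 583.6 -147.4   59.4] F [0.2 1.9 0.7] M [ 0.356 -0.112  0.196] yaw 137.8
```

Emit:
{"api": "servo_tool", "payload": {
  "steps": [
    [[0,0,0],[0,0,-0.8],-1],
    [[0,0,0],[0,0,-0.8],-1],
    [[0,0,0],[0,0,-0.8],-1],
    [[0,0,0],[0,0,-0.8],-1],
    [[0,0,0],[0,0,-0.8],-1],
    [[0,0,0],[0,0,-0.8],-1],
    [[0,0,0],[0,0,-0.8],-1],
    [[0,0,0],[0,0,-0.4],-1]
  ]
}}

```text
t: 18.45
ee_pos: [583.5, -147.4, 59.4]
orientation: [1.286, 2.865, 0.001]
ft_force: [3.3, 3.8, 0.8]
width: 15.8
grasp_force: 30.0
```

```bash
python3 r.py
```

```text
18.6 tcp [ 583.5 -147.3   59.4] F [ 3.3  4.6 -0.1] M [ 0.788 -0.805  0.249] yaw 131.72
```

Emit:
{"api": "servo_tool", "payload": {
  "steps": [
    [[0.0002,0.0003,0],[0,0,0],-1],
    [[0,0,0],[0,0,-0.5],-1],
    [[0,0,0],[0,0,-0.5],-1],
    [[0,0,0],[0,0,-0.5],-1],
    [[0,0,0],[0,0,-0.5],-1],
    [[0,0,0],[0,0,-0.5],-1],
    [[0,0,0],[0,0,0],-1],
    [[0,0,0],[0,0,0],-1]
  ]
}}

```text
t: 19.27
ee_pos: [583.5, -147.2, 59.4]
orientation: [1.347, 2.838, 0.0]
ft_force: [3.5, 2.2, 1.7]
width: 16.0
grasp_force: 30.0
```

```bash
python3 r.py
```

```text
19.42 tcp [ 583.5 -147.2   59.4] F [3.  2.4 1.1] M [ 0.383 -0.896  0.213] yaw 129.24
```

Emit:
{"api": "servo_tool", "payload": {
  "steps": [
    [[0.0002,0.0002,0],[0,0,-0.4],-1],
    [[0,0,0],[0,0,-0.4],-1],
    [[0,0,0],[0,0,-0.4],-1],
    [[0,0,0],[0,0,-0.4],-1],
    [[0,0,0],[0,0,-0.4],-1],
    [[0,0,0],[0,0,0],-1],
    [[0,0,0],[0,0,0],-1],
    [[0,0,0],[0,0,0],-1]
  ]
}}

```text
t: 20.08
ee_pos: [583.5, -147.0, 59.3]
orientation: [1.396, 2.814, -0.0]
ft_force: [3.7, -0.2, 1.1]
width: 16.4
grasp_force: 30.0
```

```bash
python3 r.py
```

```text
20.23 tcp [ 583.5 -147.    59.3] F [ 3.8 -0.1  1.6] M [-0.175 -0.814  0.196] yaw 127.24
```

Emit:
{"api": "servo_tool", "payload": {
  "steps": [
    [[0.0003,0,0],[0,0,-0.4],-1],
    [[0,0,0],[0,0,-0.4],-1],
    [[0,0,0],[0,0,-0.4],-1],
    [[0,0,0],[0,0,-0.3],-1],
    [[0,0,0],[0,0,0],-1],
    [[0,0,0],[0,0,0],-1],
    [[0,0,0],[0,0,0],-1],
    [[0,0,0],[0,0,0],-1]
  ]
}}

```text
t: 20.9
ee_pos: [583.6, -147.0, 59.2]
orientation: [-1.432, -2.796, 0.0]
ft_force: [2.5, -1.3, 1.7]
width: 16.2
grasp_force: 30.0
```

```bash
python3 r.py
```

```text
21.05 tcp [ 583.6 -147.    59.2] F [ 1.1 -1.5  1.7] M [-0.372 -0.47   0.215] yaw 125.74000000000001
```

Emit:
{"api": "servo_tool", "payload": {
  "steps": [
    [[0,0,0],[0,0,-0.4],-1],
    [[0,0,0],[0,0,-0.4],-1],
    [[0,0,0],[0,0,-0.4],-1],
    [[0,0,0],[0,0,-0.3],-1],
    [[0,0,0],[0,0,0],-1],
    [[0,0,0],[0,0,0],-1],
    [[0,0,0],[0,0,0],-1],
    [[0,0,0],[0,0,0],-1]
  ]
}}

```text
t: 21.72
ee_pos: [583.6, -146.9, 59.2]
orientation: [-1.469, -2.777, 0.0]
ft_force: [1.4, -2.3, 1.7]
width: 16.0
grasp_force: 30.0
```

```bash
python3 r.py
```

```text
21.87 tcp [ 583.6 -146.9   59.2] F [ 0.9 -2.1  1.2] M [-0.479 -0.241  0.226] yaw 124.24000000000001
```

Emit:
{"api": "servo_tool", "payload": {
  "steps": [
    [[0,-0.0002,0],[0,0,-0.4],-1],
    [[0,0,0],[0,0,-0.4],-1],
    [[0,0,0],[0,0,-0.4],-1],
    [[0,0,0],[0,0,-0.3],-1],
    [[0,0,0],[0,0,0],-1],
    [[0,0,0],[0,0,0],-1],
    [[0,0,0],[0,0,0],-1],
    [[0,0,0],[0,0,0],-1]
  ]
}}

```text
t: 22.53
ee_pos: [583.6, -147.0, 59.2]
orientation: [-1.505, -2.757, -0.0]
ft_force: [0.6, -0.2, 2.5]
width: 15.8
grasp_force: 30.0
```

```bash
sed -i '$a W=[]\nfor i in range(3):\n    imaging.get_image("top"); W.append(sensors.get_obs()["width"])\nprint("w",np.mean(W).round(2))' r.py; python3 r.py
python3 - <<'E'
from m import *
d=cam("top");e=cam("scene")
b=[int(x) for x in proj(e,[584,-147,40])[0]];a=[int(x) for x in proj(d,[584,-147,40])[0]]
cr=lambda I,c:cv2.resize(I[c[1]-30:c[1]+30,c[0]-30:c[0]+30],(400,400),interpolation=cv2.INTER_CUBIC)
cv2.imwrite("pics/c6.png",np.hstack([cr(d["color"],a),cr(e["color"],b)]))
Q=cloud(e); q=Q[(np.hypot(Q[...,0]-584,Q[...,1]+145)<34)&(Q[...,2]>47)&(Q[...,2]<54)]; print(len(q),cv2.minAreaRect(q[:,:2].astype(np.float32)) if len(q)>4 else 0)
E
```

```text
22.68 tcp [ 583.7 -147.    59.2] F [0.7 0.2 1.4] M [-0.026 -0.215  0.202] yaw 122.74000000000001
w 16.02
60 ((577.0719604492188, -133.2020263671875), (19.769489288330078, 33.284751892089844), 32.82354736328125)
```

View pics/c6.png

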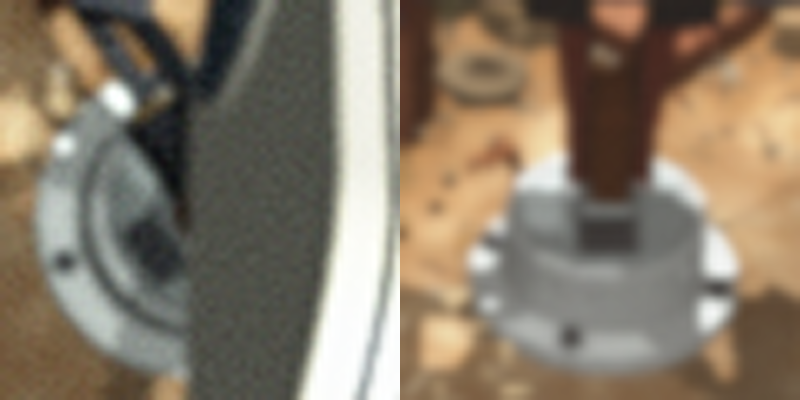

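The spanner's crossbar now points almost straight at the scene camera, at crop (605,215). It has followed the gripper without slipping, and there is no stop yet.

Emit:
{"api": "servo_tool", "payload": {
  "steps": [
    [[0,0,0],[0,0,-0.4],-1],
    [[0,0,0],[0,0,-0.4],-1],
    [[0,0,0],[0,0,-0.4],-1],
    [[0,0,0],[0,0,-0.3],-1],
    [[0,0,0],[0,0,0],-1],
    [[0,0,0],[0,0,0],-1],
    [[0,0,0],[0,0,0],-1],
    [[0,0,0],[0,0,0],-1]
  ]
}}

```text
t: 23.6
ee_pos: [583.7, -147.0, 59.2]
orientation: [-1.541, -2.737, -0.0]
ft_force: [0.2, 1.3, 2.6]
width: 16.1
grasp_force: 30.0
```

```bash
python3 r.py
```

```text
23.75 tcp [ 583.7 -147.    59.3] F [0.2 1.3 1.4] M [ 0.306 -0.17   0.223] yaw 121.22999999999999
w 15.66
```

Emit:
{"api": "servo_tool", "payload": {
  "steps": [
    [[0,0,0],[0,0,-0.4],-1],
    [[0,0,0],[0,0,-0.4],-1],
    [[0,0,0],[0,0,-0.4],-1],
    [[0,0,0],[0,0,-0.3],-1],
    [[0,0,0],[0,0,0],-1],
    [[0,0,0],[0,0,0],-1],
    [[0,0,0],[0,0,0],-1],
    [[0,0,0],[0,0,0],-1]
  ]
}}

```text
t: 24.57
ee_pos: [583.7, -147.1, 59.3]
orientation: [-1.577, -2.717, 0.0]
ft_force: [-0.0, 2.1, 1.0]
width: 15.9
grasp_force: 30.1
```

```bash
python3 r.py
```

```text
24.72 tcp [ 583.7 -147.1   59.3] F [0.3 1.9 1.6] M [ 0.425 -0.142  0.499] yaw 119.74000000000001
w 15.73
```

The moment jumped to 0.5 N m, so the ring is on its stop. I'll back off into mid-clearance and lift out.

Emit:
{"api": "servo_tool", "payload": {
  "steps": [
    [[0,0,0],[0,0,1],-1],
    [[0,0,0],[0,0,1],-1],
    [[0,0,0],[0,0,1],-1],
    [[0,0,0],[0,0,0.4],-1],
    [[0,0,0],[0,0,0],-1],
    [[0,0,0],[0,0,0],-1],
    [[0,0,0],[0,0,0],-1],
    [[0,0,0],[0,0,0],-1]
  ]
}}

```text
t: 25.53
ee_pos: [583.8, -147.3, 59.3]
orientation: [1.496, 2.762, -0.0]
ft_force: [-0.6, -0.8, 1.4]
width: 15.7
grasp_force: 30.0
```

```bash
python3 r.py
```

```text
25.68 tcp [ 583.8 -147.3   59.3] F [-0.1 -1.1  1.1] M [-0.151  0.007  0.039] yaw 123.14
w 15.68
```

Emit:
{"api": "servo_tool", "payload": {
  "steps": [
    [[0,0,0.0005],[0,0,0],-1],
    [[0,0,0.001],[0,0,0],-1],
    [[0,0,0.0015],[0,0,0],-1],
    [[0,0,0.002],[0,0,0],-1],
    [[0,0,0.002],[0,0,0],-1],
    [[0,0,0.002],[0,0,0],-1],
    [[0,0,0.003],[0,0,0],-1],
    [[0,0,0.003],[0,0,0],-1]
  ]
}}

```text
t: 26.5
ee_pos: [583.7, -147.1, 74.5]
orientation: [-1.496, -2.763, -0.0]
ft_force: [-0.3, -0.3, -1.4]
width: 16.1
grasp_force: 30.0
```

```bash
python3 r.py
```

```text
26.65 tcp [ 584.1 -147.2   74.9] F [ 0.9 -0.2 -1.3] M [ 0.016 -0.112  0.017] yaw 123.14
w 15.98
```

Emit:
{"api": "servo_tool", "payload": {
  "steps": [
    [[0,0,0.01],[0,0,0],-1],
    [[0,0,0.01],[0,0,6.9],-1],
    [[0,0,0.01],[0,0,6.9],-1],
    [[0,0,0.01],[0,0,7],-1],
    [[0,0,0.01],[0,0,7],-1],
    [[0,0,0.008],[0,0,7],-1],
    [[0,0,0],[0,0,7],-1],
    [[0,0,0],[0,0,6.8],-1]
  ]
}}

```text
t: 27.47
ee_pos: [584.2, -147.2, 133.7]
orientation: [0.217, 3.133, -0.001]
ft_force: [0.3, -0.7, -2.2]
width: 15.6
grasp_force: 30.0
```

Emit:
{"api": "servo_tool", "payload": {
  "steps": [
    [[0,0.015,0],[0,0,0],-1],
    [[-0.001,0.025,0],[0,0,0],-1],
    [[-0.001,0.025,0],[0,0,0],-1],
    [[0,0.025,0],[0,0,0],-1],
    [[0,0.025,0],[0,0,0],-1],
    [[0,0.025,0],[0,0,0],-1],
    [[0,0.025,0],[0,0,0],-1],
    [[0,0.025,0],[0,0,0],-1]
  ]
}}

```text
t: 28.13
ee_pos: [581.3, 44.9, 132.7]
orientation: [-0.231, -3.133, -0.0]
ft_force: [0.3, -0.9, -0.9]
width: 16.2
grasp_force: 30.0
```

Emit:
{"api": "servo_tool", "payload": {
  "steps": [
    [[0,0.025,0],[0,0,0],-1],
    [[-0.001,0.025,0],[0,0,0],-1],
    [[-0.001,0.025,0],[0,0,0],-1],
    [[0,0.025,0],[0,0,0],-1],
    [[0,0.025,0],[0,0,0],-1],
    [[0,0.015,0],[0,0,0],-1],
    [[0,0.007,0],[0,0,0],-1],
    [[0,0,0],[0,0,0],-1]
  ]
}}

```text
t: 28.8
ee_pos: [579.5, 191.3, 132.4]
orientation: [0.225, 3.133, 0.0]
ft_force: [-1.2, 0.8, -2.4]
width: 15.5
grasp_force: 30.0
```

```bash
python3 r.py
python3 - <<'E'
from m import *
d=cam("top")
g=cv2.cvtColor(d["color"],cv2.COLOR_BGR2GRAY).astype(float)
# ring holes now: expect line near -57 deg
for c0 in (583.7,):
    cc=np.array([583.7,-149.2,40]); 
    for a in range(-70,-36,4):
        r=np.radians(a); v=21*np.array([np.cos(r),np.sin(r),0]); uv=proj(d,[cc+v,cc-v]); print(a,[round(float(g[int(round(y)),int(round(x))])) for x,y in uv],end=" ")
E
```

```text
28.95 tcp [579.5 189.5 132.2] F [ 0.2 -0.1 -1.5] M [ 0.036 -0.137  0.026] yaw 171.68
w 15.95
-70 [239, 241] -66 [203, 199] -62 [203, 199] -58 [95, 102] -54 [95, 96] -50 [134, 134] -46 [134, 182] -42 [236, 231] -38 [236, 245]
```

Emit:
{"api": "servo_tool", "payload": {
  "steps": [
    [[0.0003,0,-0.015],[0,0,0],-1],
    [[0,0,-0.015],[0,0,0],-1],
    [[0,0,-0.015],[0,0,0],-1],
    [[0,0,-0.015],[0,0,0],-1],
    [[0,0,-0.01],[0,0,0],-1],
    [[0,0,-0.006],[0,0,0],-1],
    [[0,0,-0.004],[0,0,0],-1],
    [[0,0,0],[0,0,0],-1]
  ]
}}

```text
t: 29.82
ee_pos: [579.9, 189.6, 51.8]
orientation: [-0.227, -3.133, 0.0]
ft_force: [0.5, 0.5, -1.6]
width: 15.4
grasp_force: 30.0
```

```bash
python3 r.py; python3 -c "
from m import *
d=cam('top'); c=np.array([583.7,-149.2,40]);r=np.radians(-56);v=21*np.array([np.cos(r),np.sin(r),0])
u,p=holes(d,proj(d,[c+v,c-v]));w=p[0]-p[1];print(np.linalg.norm(w),np.degrees(np.arctan2(w[1],w[0])))"
```

```text
29.97 tcp [580.4 189.9  52.7] F [ 0.1  0.1 -1.5] M [ 0.046 -0.17  -0.006] yaw 171.73
w 15.72
41.975705772081824 -54.163782876623316
```

The vision check shows the holes turned from −8.4° to −54.2°, which is 45.8° and matches the stop. Now seating the spanner.

Emit:
{"api": "servo_tool", "payload": {
  "steps": [
    [[0,0,-0.002],[0,0,0],-1],
    [[0,0,-0.002],[0,0,0],-1],
    [[0,0,-0.002],[0,0,0],-1],
    [[0,0,-0.001],[0,0,0],-1],
    [[0,0,-0.0005],[0,0,0],-1],
    [[0,0,-0.0005],[0,0,0],-1],
    [[0,0,0],[0,0,0],-1],
    [[0,0,0],[0,0,0],-1]
  ]
}}

```text
t: 30.83
ee_pos: [580.1, 189.9, 44.3]
orientation: [-0.226, -3.133, 0.0]
ft_force: [-0.2, 0.6, -0.8]
width: 15.8
grasp_force: 30.0
```

```bash
python3 r.py
```

```text
30.98 tcp [580.1 189.9  44.3] F [ 0.4  0.4 -1.5] M [ 0.054 -0.134 -0.013] yaw 171.74
w 15.72
```

Emit:
{"api": "servo_tool", "payload": {
  "steps": [
    [[0,0,-0.0004],[0,0,0],-1],
    [[0,0,0],[0,0,0],-1],
    [[0,0,-0.0003],[0,0,0],-1],
    [[0,0,0],[0,0,0],-1],
    [[0,0,-0.0002],[0,0,0],-1],
    [[0,0,0],[0,0,0],-1],
    [[0,0,0],[0,0,0],-1],
    [[0,0,0],[0,0,0],-1]
  ]
}}

```text
t: 31.8
ee_pos: [580.0, 189.9, 43.4]
orientation: [-0.226, -3.133, 0.0]
ft_force: [-0.3, 0.0, 0.8]
width: 16.0
grasp_force: 30.0
```

```bash
python3 r.py
```

```text
31.95 tcp [580.1 189.9  43.4] F [ 0.2 -0.1 -0.3] M [-0.005 -0.043 -0.019] yaw 171.74
w 15.94
```

Touching the stand. Releasing and withdrawing.

Emit:
{"api": "servo_tool", "payload": {
  "steps": [
    [[0,0,0],[0,0,0],1],
    [[0,0,0],[0,0,0],1],
    [[0,0,0],[0,0,0],1],
    [[0,0,0],[0,0,0],1],
    [[0,0,0],[0,0,0],1],
    [[0,0,0],[0,0,0],1],
    [[0,0,0],[0,0,0],1],
    [[0,0,0],[0,0,0],1]
  ]
}}

```text
t: 32.77
ee_pos: [580.1, 189.9, 43.4]
orientation: [-0.226, -3.133, -0.0]
ft_force: [0.6, -0.6, 0.2]
width: 65.7
grasp_force: 0.0
```

Emit:
{"api": "servo_tool", "payload": {
  "steps": [
    [[0,0,0.005],[0,0,0],1],
    [[0,0,0.01],[0,0,0],1],
    [[0,0,0.02],[0,0,0],1],
    [[0,0,0.02],[0,0,0],1],
    [[0,0,0.02],[0,0,0],1],
    [[0,0,0.02],[0,0,0],1],
    [[-0.01,0,0.02],[0,0,0],1],
    [[-0.02,0,0.02],[0,0,0],1]
  ]
}}

```text
t: 33.43
ee_pos: [551.6, 190.0, 180.6]
orientation: [0.227, 3.13, 0.002]
ft_force: [0.4, 0.9, 0.2]
width: 87.9
grasp_force: 0.0
```

Emit:
{"api": "servo_tool", "payload": {
  "steps": [
    [[-0.025,0,0.02],[0,0,0],1],
    [[-0.025,0,0.02],[0,0,0],1],
    [[-0.025,0,0.02],[0,0,0],1],
    [[-0.025,0,0.02],[0,0,0],1],
    [[-0.025,0,0.01],[0,0,0],1],
    [[-0.01,0,0],[0,0,0],1],
    [[0,0,0],[0,0,0],1],
    [[0,0,0],[0,0,0],1]
  ]
}}

```text
t: 34.1
ee_pos: [415.3, 190.0, 268.6]
orientation: [0.225, 3.132, 0.001]
ft_force: [-0.8, -0.2, 0.6]
width: 87.9
grasp_force: 0.0
```

Run:
```python
from m import *
d=cam("top"); e=cam("scene"); P=cloud(d);Q=cloud(e)
cv2.imwrite("pics/end.png",np.hstack([cv2.resize(d["color"][120:270,140:400],(390,225)),cv2.resize(e["color"][130:310,160:370],(390,334))[:225*1+109][:225]]))
cv2.imwrite("pics/end.png",cv2.resize(e["color"][130:310,160:370],None,fx=3,fy=3,interpolation=cv2.INTER_CUBIC))
for c,lo,hi in(((579,187),31,38),((579,187),72,85)):
    q=Q[(np.hypot(Q[...,0]-c[0],Q[...,1]-c[1])<50)&(Q[...,2]>lo)&(Q[...,2]<hi)]; print(len(q),cv2.minAreaRect(q[:,:2].astype(np.float32)),q[:,2].mean())
o=sensors.get_obs();print(o["t"],o["ee_pos"])
```

```text
136 ((580.044921875, 192.94915771484375), (21.408153533935547, 62.12007522583008), 88.13655853271484) 34.22335043331012
135 ((579.757080078125, 190.70962524414062), (16.21216583251953, 35.632442474365234), 82.13502502441406) 76.79082279463486
34.2 [415.90128089 189.90038134 267.96326454]
```

View pics/end.png

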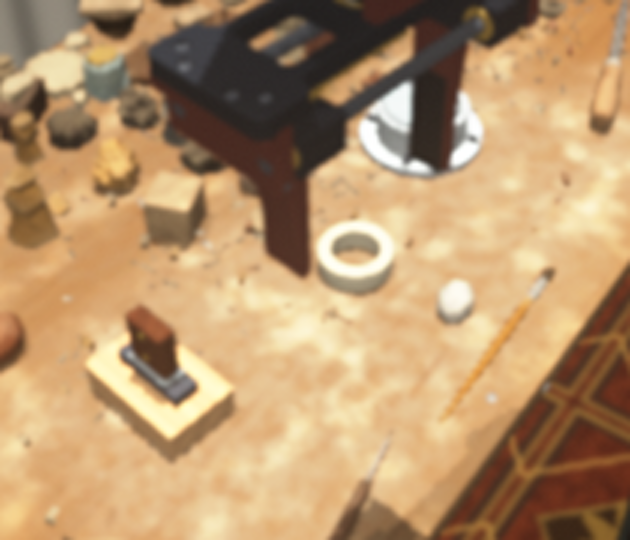

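The spanner stands upright in the stand at about (160,355), with its crossbar flat on the top face at z ≈ 34. The tape roll and bead haven't moved, and the gripper is clear. Handing in.

```bash
python3 -c "
from workcell import close_job
print(close_job())"
```

```text
the job is handed in; nothing more can be done
None
```

The job is handed in: both pins were felt fully into the ring's holes, the ring was turned clockwise 45.8° by camera measurement until the moment jumped to 0.5 N m at its stop, and the spanner is back upright in the stand at about 34 s; the last picture shows the bead and tape roll in place, while the carved disc was not separately checked afterwards.

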